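Size an unmarked pestle on the hole gauge

ROBOT

A 6-joint arm with a two-finger parallel gripper is mounted at the origin on the work surface. World frame = base frame: x ahead of the robot, y to its left, z up, the work surface at z = 0. Lengths are in m, angles in rad, forces in N, time in s.
With the tool pointing down it reaches from about 0.4 to 0.925 m from the base axis. Payload 12.5 kg.
Tool frame: the origin (TCP) lies midway between the tips of the shut fingers; the grasp point (between the pads) lies 19 mm behind it (ctrl.grip_depth is the z of the grasp point in the tool frame, in m); z points along the fingers, y is the line along which they close (so a half turn about z gives the same grasp; the last joint's range is limited). The gripper opens to 95 mm and grips with 3 to 60 N. Pads are 20 mm wide; open, the fingers measure 119 mm over their backs; the gripper's body (75 mm by 180 mm) begins 59 mm behind the grasp point.
Start: joints at [-1.266, 0.491, 1.559, -0, 1.092, -0.106], TCP at [0.25, -0.573, 0.215] pointing down, gripper open.
Joint ranges: [-3.1, 3.1], [-0.84, 2.19], [0.05, 2.79], [-1.13, 4.28], [0.06, 2.93], [-2.69, 2.69]. Speed limits (rad/s): [2.22, 2.22, 2.79, 3.14, 3.14, 3.14].

INTERFACE

Orientations are given as a unit quaternion [w, x, y, z].
In Python, from rig import ctrl, viewer gives the robot as it stands.
- The arm moves only by the shell command python3 -m inch 'ROWS' [FORCE]. ROWS is JSON, a list of rows, each a list of 7 numbers: the shift along the world's x, y, z each as a share of 0.75 m, from -1 to 1, then the turn, a rotation vector about the world's x, y, z each as a share of 8 degrees, from -1 to 1, then the opening, from -1 (shut) to 1 (fully open). In form: [[tx, ty, tz, wx, wy, wz, jaw], ...]. A call has 1 to 12 rows; each row shifts and turns the commanded pose from where the row before left it; what a row does not reach is not made up. A row lasts 1/10 s, in which the tool goes at most 50 mm and 8.59 degrees, less where a joint would pass 70% of its speed; a pose out of reach is approached as far as the arm can. A call with a number of a shift or a turn outside -1 to 1 is refused whole. A call with a gripper value outside its range is refused whole. The fingers move at their own pace and stop on an object; FORCE is the grip in N (left out, the last holds). Time passes only in rows, so rows that do not move let the fingers close. It gives the time, the measured TCP pose, the force, the opening and the grip force at its end, in the units of the state.
- ctrl.get_state(): the state, without advancing time (a new reading comes with each control period).
- viewer.grab_frame(name): name is "scene" or "top" or "wrist"; returns a dict with "img" (384x512x3 uint8, blue, green, red), "range_z" (384x512 float32, m along the optical axis (not along the pixel's ray), 0 where there is no reading), "mtx" (3x3 intrinsics, pixels), "eye" and "rotation" of the camera in the world; the wrist camera has in their place "T_tool_cam" (4x4, takes a point from camera to tool coordinates, whose origin is the TCP and whose axes are the flange's). Camera axes: x right, y up, looking along -z (the intrinsics and any distortion apply to the point x, -y, -z); pixel columns grow to the right and rows downward; lengths in m; the calibration is good to about 2 mm. A picture is of the moment at which its call begins: read the wrist's pose just before it.
- ctrl.finish_job(): hands the job in; it is judged then, once.
The state is a dict: "t": time; "q": joint angles; "joint_vel": joint speeds; "tau": joint torques, N m; "eef_pos": TCP position; "orientation": TCP orientation; "ft_force": force on the tool from outside, world axes, zero at the start; "torque": the same for the moment, N m; "grip_width": finger opening in m; "grip_force": force on a finger pad.
Only numpy, scipy, OpenCV 4.12 (cv2) and the standard library are available. Lean on these libraries where they do the work, as an engineer would, in place of code of your own. Each camera call takes 0.05 s, during which the arm holds its last target. There are 200 camera calls.

TASK

Size the unmarked pestle that hangs alone in the single white holder: pressing only lightly, step its shaft down the holes of the steel gauge from larger to smaller, until you have felt one hole let it in and the next smaller one stop it. Go back to that smallest hole it passes and leave it hanging there upright, slid home until its collar lies on the plate, and let go. Never force or drop it on the gauge, and leave the other two pestles, the tip box, the dishes and the beaker alone.

Things in the scene. Friction and masses are not known exactly. Their poses are not given: they have to be found in the camera images.
- pestle_a_grip (a point): Middle of a pestle's white plastic handle: upright cylinder, 24 mm diameter, 50 mm tall. Its steel collar (32 mm diameter, 5 mm thick with the rubber washer under it) has its underside 30 mm below this point; below hangs a steel shaft 60 mm long, 12, 15 or 18 mm in diameter (one pestle of each, unmarked: not told which). z up the handle. About 0.12 kg. The three pestles change places from run to run.
- pestle_a_tip (a point): Centre of the flat lower end of the shaft of the same pestle as pestle_a_grip, 90 mm below it; its edge has a 1.3 mm chamfer. z axis up the shaft.
- pestle_b_grip (a point): Middle of a pestle's white plastic handle: upright cylinder, 24 mm diameter, 50 mm tall. Its steel collar (32 mm diameter, 5 mm thick with the rubber washer under it) has its underside 30 mm below this point; below hangs a steel shaft 60 mm long, 12, 15 or 18 mm in diameter (one pestle of each, unmarked: not told which). z up the handle. About 0.12 kg. The three pestles change places from run to run.
- pestle_b_tip (a point): Centre of the flat lower end of the shaft of the same pestle as pestle_b_grip, 90 mm below it; its edge has a 1.3 mm chamfer. z axis up the shaft.
- pestle_c_grip (a point): Middle of a pestle's white plastic handle: upright cylinder, 24 mm diameter, 50 mm tall. Its steel collar (32 mm diameter, 5 mm thick with the rubber washer under it) has its underside 30 mm below this point; below hangs a steel shaft 60 mm long, 12, 15 or 18 mm in diameter (one pestle of each, unmarked: not told which). z up the handle. About 0.12 kg. The three pestles change places from run to run.
- pestle_c_tip (a point): Centre of the flat lower end of the shaft of the same pestle as pestle_c_grip, 90 mm below it; its edge has a 1.3 mm chamfer. z axis up the shaft.
- gauge_hole0 (a point): Centre of the upper mouth of the 19 mm hole of the steel hole gauge (largest). z axis up. Each hole goes straight through the 12 mm plate; each pestle slides through its own hole with 1 mm to spare in diameter.
- gauge_hole1 (a point): Centre of the upper mouth of the 16 mm hole of the steel hole gauge (size below hole0). z axis up. Each hole goes straight through the 12 mm plate; each pestle slides through its own hole with 1 mm to spare in diameter.
- gauge_hole2 (a point): Centre of the upper mouth of the 13 mm hole of the steel hole gauge (size below hole1). z axis up. Each hole goes straight through the 12 mm plate; each pestle slides through its own hole with 1 mm to spare in diameter.
- gauge_hole3 (a point): Centre of the upper mouth of the 10 mm hole of the steel hole gauge (smallest). z axis up. Each hole goes straight through the 12 mm plate; each pestle slides through its own hole with 1 mm to spare in diameter.
- gauge: Steel hole gauge, fixed to the bench: a level plate 200 x 56 x 12 mm, its top 85 mm above the bench, open below, on an upright wall at each end. Four holes 42 mm apart in one row along its middle, from the largest at its own +y end to the smallest at its -y end (19, 16, 13, 10 mm). Origin on the bench under the middle; x across the plate, y along the row, z up.
- holder_hole0 (a point): Centre of the hole (23 mm) in the top of the single pestle holder: a small white plastic stand 64 x 70 mm, 85 mm tall, fixed to the bench. The pestle to be sized hangs in it by its collar.
- rack: White plastic two-hole pestle rack, 64 x 130 mm, 85 mm tall, fixed to the bench; the other two pestles hang in it by their collars, 70 mm apart along its y. Origin on the bench under the middle. Leave alone.
- tip_box: Pipette tip box, 77 x 117 mm, 54 mm tall, loose. Origin at the centre of its underside. Leave alone.
- dishes: Stack of three glass dishes, 94 mm diameter, 45 mm tall, loose. Origin at the centre of its underside. Leave alone.
- beaker: Glass beaker, 68 mm diameter, 80 mm tall, loose. Origin at the centre of its underside. Leave alone.
Things that resemble listed ones, but are neither listed nor needed, are in the scene too. Leave any turquoise or yellow look-alike of the part that bears pestle_a_grip alone.

How it is judged:
By the outcome, as a careful person would: the job done as asked, in the order asked, and still so for the second after the job is handed in, with the robot touching nothing.
It also fails if it takes over 64 s, if anything falls off the work surface, if the arm or the gripper's body presses on something with over 40 N, if the wrist force passes 120 N, or if a joint passes its speed limit or range.

## Working session

There is one attempt and no reset: what is moved stays moved. The work goes in short steps, Python scripts to look and compute and a shell command to move; the robot and the scene stay as the last step left them, time stands still between calls to the robot, and variables do not carry over. Pictures are saved under pics/ and viewed, at most 10 in all, crops included, and the job is handed in when it is done.

```bash
ls; mkdir -p pics
cat > h.py <<'E'
import numpy as np,cv2,pickle
from rig import ctrl,viewer
def world(f,u,v,z=None):
    K=f["mtx"];d=np.array([(u-K[0,2])/K[0,0],-(v-K[1,2])/K[1,1],-1.0])
    R=np.array(f["rotation"]);
    if R.shape!=(3,3):
        from scipy.spatial.transform import Rotation as Ro
        R=Ro.from_quat(R,scalar_first=True).as_matrix()
    w=R@d;e=np.array(f["eye"])
    if z is None: return e+w*f["range_z"][int(v),int(u)]
    return e+w*(z-e[2])/w[2]
E
python3 - <<'E'
from h import *
print(ctrl.get_state())
for n in("scene","top"):
    f=viewer.grab_frame(n);pickle.dump(f,open(n+".pkl","wb"));print(n,f["mtx"],f["eye"],f["rotation"],[k for k in f])
    cv2.imwrite(f"pics/{n}0.png",cv2.resize(f["img"],(800,600)))
E
```

```text
pics
{'t': 0.0, 'q': array([-1.26559627e+00,  4.91586676e-01,  1.55946906e+00, -1.44536196e-06,
        1.09171269e+00, -1.05598608e-01]), 'joint_vel': array([ 0.00047618,  0.00127656,  0.00145559, -0.00175851, -0.0016347 ,
       -0.00044832]), 'tau': array([ 2.32571729e-04, -6.12649155e+01, -2.58181661e+01,  6.91829086e-02,
        4.82070073e-02, -9.98970881e-05]), 'eef_pos': array([ 0.24953226, -0.57274578,  0.21403815]), 'orientation': array([-5.84897490e-04,  9.78979379e-01,  2.03958404e-01, -5.92121001e-05]), 'ft_force': array([-0.63535543,  0.0810488 , -0.62046185]), 'torque': array([ 0.02329161,  0.01661191, -0.00189443]), 'grip_force': 0.0, 'grip_width': 0.09544009257188674}
scene [[390.50246811   0.         265.16534425]
 [  0.         390.50246811 188.99319863]
 [  0.           0.           1.        ]] [ 1.26179629 -0.06902695  0.56074258] [0.66266559 0.34910398 0.31573988 0.58250241] ['img', 'range_z', 'mtx', 'eye', 'rotation']
top [[397.68710315   0.         257.14787107]
 [  0.         397.68710315 188.61870552]
 [  0.           0.           1.        ]] [0.3509728  0.0221267  1.08026956] [ 0.72307332  0.07859214 -0.07729943 -0.68191865] ['img', 'range_z', 'mtx', 'eye', 'rotation']
```

View pics/top0.png

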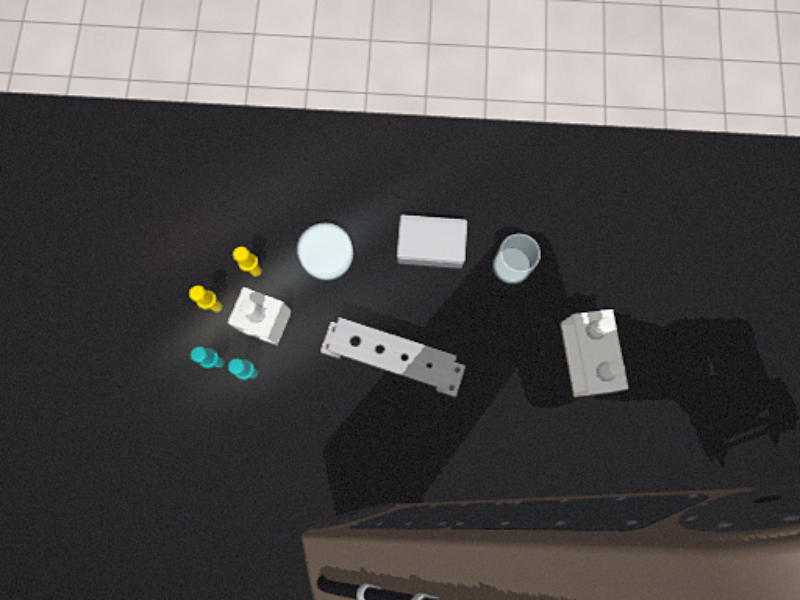

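View pics/scene0.png

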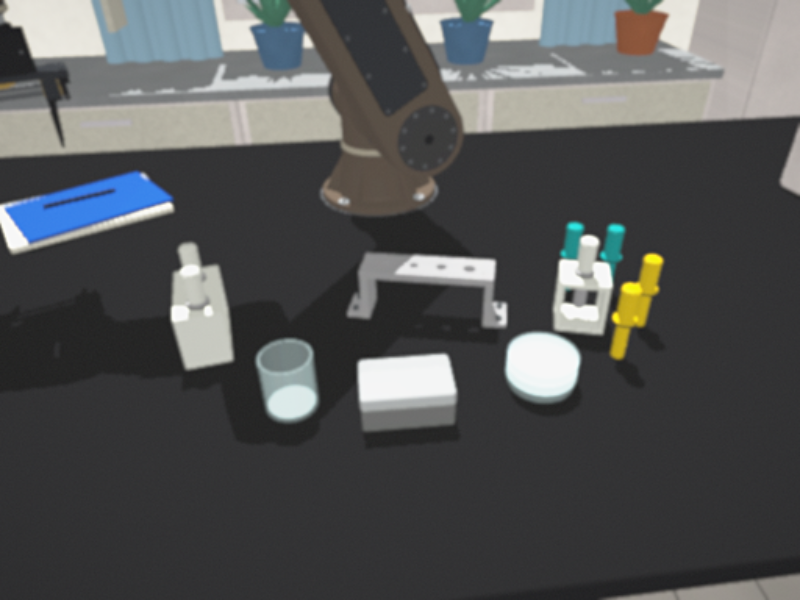

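Single white holder at (260,315) in the top view, with a white pestle in it. Near it are two yellow look-alikes at (245,260) and (203,298) and two turquoise ones at (205,357) and (242,369). The two-hole rack is at (597,350). The gauge holes run (355,341), (379,349), (404,357), (430,365), largest first. The white pestle in the single stand fits the description.

```bash
cat > m.py <<'E'
from h import *
f=pickle.load(open("top.pkl","rb"));s=.64
g=cv2.cvtColor(f["img"],cv2.COLOR_BGR2GRAY)
# gauge holes
H=[]
for u,v in((355,341),(379,349),(404,357),(430,365)):
    u,v=u*s,v*s;r=7;x0,y0=int(u)-r,int(v)-r
    c=255-g[y0:y0+2*r+1,x0:x0+2*r+1].astype(float)
    c=np.clip(c-np.median(c)-25,0,None);yy,xx=np.mgrid[:2*r+1,:2*r+1]
    a,b=(c*xx).sum()/c.sum()+x0,(c*yy).sum()/c.sum()+y0
    p=world(f,a,b,.085);H.append(p);print("hole",a,b,p.round(4))
H=np.array(H);print("spacing",np.linalg.norm(np.diff(H,axis=0),axis=1),"dir",np.degrees(np.arctan2(*(H[0]-H[3])[[1,0]])))
# gauge plane height; handle top by height
V,U=np.mgrid[:384,:512]
P=np.stack([world(f,u,v) for v in range(384) for u in range(512)]).reshape(384,512,3)
ok=f["range_z"]>0
def reg(n,x0,y0,x1,y1,lo,hi):
    m=ok&(U>x0*s)&(U<x1*s)&(V>y0*s)&(V<y1*s)&(P[...,2]>lo)&(P[...,2]<hi)
    q=P[m];
    if len(q)==0: print(n,"none");return
    print(n,m.sum(),np.median(q,0).round(4),"min",q.min(0).round(3),"max",q.max(0).round(3))
    (c,wh,an)=cv2.minAreaRect((q[:,:2]*1000).astype(np.float32));print("   rect",np.round(c,1),np.round(wh,1),an)
    print("   mean",((q.min(0)+q.max(0))/2).round(4))
reg("handletop",235,280,275,325,.134,.15)
reg("holder",215,280,300,350,.078,.092)
reg("gauge",310,310,475,400,.075,.1)
reg("yel1",225,240,265,280,.05,.3);reg("yel2",185,280,225,312,.05,.3)
reg("tq1",185,345,222,370,.05,.3);reg("tq2",225,355,260,385,.05,.3)
reg("dish",290,215,360,285,.02,.3);reg("box",395,210,470,270,.03,.3)
def up(x0,y0,x1,y1,k=8):return cv2.resize(f["img"][int(y0*s):int(y1*s),int(x0*s):int(x1*s)],None,fx=k,fy=k,interpolation=cv2.INTER_CUBIC)
cv2.imwrite("pics/crop.png",up(180,235,310,390,6))
E
python3 m.py
```

```text
hole 226.99524498656191 217.92433326442008 [0.4942 0.1021 0.085 ]
hole 242.67123670956911 223.0576385002798 [0.4835 0.0617 0.085 ]
hole 259.9463768115942 229.79246376811594 [0.4691 0.0174 0.085 ]
hole 274.35963581183614 233.4628224582701 [ 0.4621 -0.0191  0.085 ]
spacing [0.04171291 0.04662248 0.03720156] dir 75.14723307615216
handletop 81 [0.5299 0.2661 0.1388] min [0.518 0.256 0.135] max [0.543 0.278 0.142]
   rect [530.5 266.9] [24.5 22.3] 7.992404937744141
   mean [0.5304 0.2669 0.1382]
holder 568 [0.5272 0.2613 0.0848] min [0.493 0.225 0.078] max [0.572 0.31  0.092]
   rect [532.5 267.5] [70.6 64.5] 73.20034790039062
   mean [0.5324 0.2674 0.085 ]
gauge 1690 [0.4779 0.0373 0.0847] min [ 0.428 -0.06   0.075] max [0.531 0.144 0.091]
   rect [479.4  40.9] [200.   56.8] 75.06767272949219
   mean [0.4795 0.0418 0.0831]
yel1 164 [0.6175 0.2897 0.1022] min [0.606 0.279 0.059] max [0.636 0.309 0.119]
   rect [621.1 292.2] [26.2 29.7] 48.98284149169922
   mean [0.6211 0.294  0.0892]
yel2 170 [0.5497 0.3509 0.1022] min [0.538 0.341 0.06 ] max [0.567 0.368 0.118]
   rect [551.3 354.8] [27.  29.4] 36.58134078979492
   mean [0.5524 0.3548 0.089 ]
tq1 173 [0.4536 0.3355 0.1035] min [0.441 0.325 0.057] max [0.47  0.353 0.118]
   rect [455.4 338.9] [26.7 29.5] 84.01981353759766
   mean [0.4558 0.3394 0.0873]
tq2 162 [0.4386 0.2754 0.1102] min [0.425 0.265 0.059] max [0.456 0.291 0.119]
   rect [440.6 277.9] [30.9 25.5] 6.393577575683594
   mean [0.4406 0.2781 0.089 ]
dish 951 [0.6565 0.1689 0.0445] min [0.612 0.124 0.02 ] max [0.704 0.216 0.05 ]
   rect [658.2 169.5] [91.4 91.5] 2.7073988914489746
   mean [0.6578 0.1696 0.0352]
box 1232 [ 0.6837 -0.0157  0.0535] min [ 0.647 -0.074  0.03 ] max [0.727 0.042 0.06 ]
   rect [687.2 -15.9] [116.7  78.7] 89.12207794189453
   mean [ 0.687  -0.0158  0.0449]
```

View pics/crop.png

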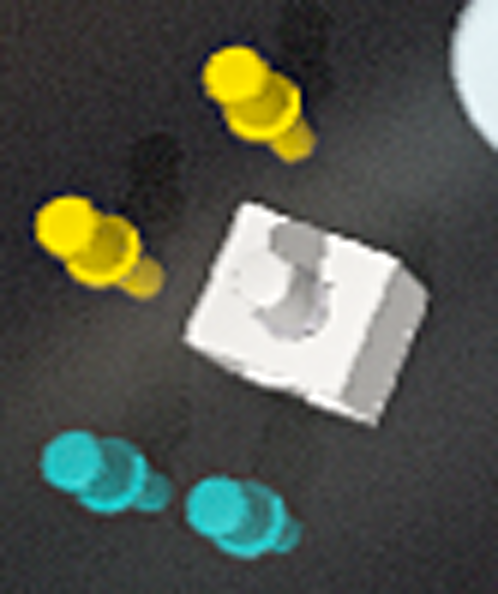

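The crop confirms it: the only white pestle in the single stand, with its handle top at crop (262,278). The four coloured ones stand free around it. Moving over the gauge for a close look.

```bash
python3 -m inch '[[0.02,0.05,0.012,0,0,0,1],[0.02,0.05,0.012,0,0,0,1],[0.02,0.05,0.012,0,0,0,1],[0.02,0.05,0.012,0,0,0,1],[0.02,0.05,0.012,0,0,0,1],[0.02,0.05,0.012,0,0,0,1],[0.02,0.05,0.012,0,0,0,1],[0.02,0.05,0.012,0,0,0,1],[0.02,0.05,0.012,0,0,0,1],[0.02,0.05,0.012,0,0,0,1],[0.02,0.05,0.012,0,0,0,1],[0.02,0.05,0.012,0,0,0,1]]'
python3 -m inch '[[0.02,0.05,0,0,0,0,1],[0.02,0.05,0,0,0,0,1],[0.02,0.05,0,0,0,0,1],[0.02,0.05,0,0,0,0,1],[0,0,0,0,0,0,1],[0,0,0,0,0,0,1]]'
cat >> h.py <<'E'
from scipy.spatial.transform import Rotation as Ro
def wrist(tag):
    s=ctrl.get_state();f=viewer.grab_frame("wrist")
    T=np.eye(4);T[:3,:3]=Ro.from_quat(s["orientation"],scalar_first=True).as_matrix();T[:3,3]=s["eef_pos"]
    W=T@np.array(f["T_tool_cam"]);f["eye"]=W[:3,3];f["rotation"]=W[:3,:3]
    pickle.dump(f,open(tag+".pkl","wb"));cv2.imwrite(f"pics/{tag}.png",f["img"]);return s,f
E
python3 - <<'E'
from h import *
s,f=wrist("w1");print(s["eef_pos"],s["orientation"],f["T_tool_cam"],f["eye"],f["mtx"])
E
```

```text
t: 1.3
eef_pos: [0.4298, -0.1213, 0.323]
orientation: [0.0, 0.979, 0.204, -0.0]
ft_force: [1.7, -1.0, -0.1]
grip_width: 0.0951
grip_force: 0.0
t: 1.9
eef_pos: [0.4895, 0.0275, 0.3222]
orientation: [0.0, 0.979, 0.205, -0.0]
ft_force: [-0.4, -1.0, 1.0]
grip_width: 0.095
grip_force: 0.0
[0.48945724 0.02753889 0.32224145] [ 1.06613926e-05  9.78772410e-01  2.04949568e-01 -4.94266076e-04] [[ 9.72478524e-04  9.57349747e-01  2.88929951e-01  7.96466421e-02]
 [ 9.99999296e-01 -7.34712731e-04 -9.31370359e-04  2.05489288e-04]
 [-6.79366664e-04  2.88930654e-01 -9.57349788e-01 -1.70183058e-01]
 [ 0.00000000e+00  0.00000000e+00  0.00000000e+00  1.00000000e+00]] [0.56265919 0.05934276 0.49234697] [[338.9919563    0.         255.57873555]
 [  0.         338.9919563  192.40051918]
 [  0.           0.           1.        ]]
```

View pics/w1.png

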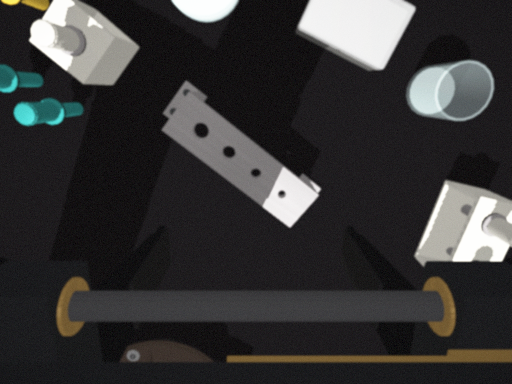

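Wrist view: gauge holes at (201,130), (229,152), (256,172), (282,194), holder at (85,42) with the pestle handle at (57,38).

```bash
cat > g.py <<'E'
from h import *
import sys
def holes(f,px,z=.085,r=9,ret=False):
    g=cv2.cvtColor(f["img"],cv2.COLOR_BGR2GRAY);out=[]
    for u,v in px:
        x0,y0=int(round(u))-r,int(round(v))-r;c=g[y0:y0+2*r+1,x0:x0+2*r+1].astype(np.float32)
        c=cv2.resize(c,None,fx=8,fy=8,interpolation=cv2.INTER_CUBIC)
        n,l,st,ce=cv2.connectedComponentsWithStats((c<(np.percentile(c,60)+c.min())/2).astype(np.uint8))
        m=len(c)/2;k=1+np.argmin([np.hypot(*(q-m)) for q in ce[1:]])
        a,b=(ce[k]+.5)/8-.5+[x0,y0];p=world(f,a,b,z);out.append(p);print("hole",round(a,2),round(b,2),p.round(4),"dia px",round(2*np.sqrt(st[k,4]/np.pi)/8,2))
    H=np.array(out);return H
def fit(H):
    d=np.array([63,21,-21,-63])/1000;c=H[:,:2].mean(0);D=(d[:,None]*(H[:,:2]-c)).sum(0);e=D/np.linalg.norm(D)
    F=c+d[:,None]*e;print("fit\n",F.round(4),"res mm\n",((H[:,:2]-F)*1000).round(1),"scale",np.linalg.norm(D)/(d@d),"deg",np.degrees(np.arctan2(e[1],e[0])));return F
E
python3 - <<'E'
from g import *
f=pickle.load(open("w1.pkl","rb"));fit(holes(f,[(201,130),(229,152),(256,172),(282,194)]))
f=pickle.load(open("top.pkl","rb"));fit(holes(f,[(227,218),(242.6,223.4),(259,228.5),(275,233.6)],r=6))
E
```

```text
hole 200.97 129.88 [0.4948 0.1002 0.085 ] dia px 13.52
hole 228.6 151.47 [0.4841 0.0603 0.085 ] dia px 11.1
hole 255.34 172.28 [0.4734 0.0202 0.085 ] dia px 8.05
hole 281.28 193.36 [ 0.4616 -0.0205  0.085 ] dia px 6.13
fit
 [[ 0.4951  0.1008]
 [ 0.484   0.0603]
 [ 0.4729  0.0198]
 [ 0.4618 -0.0207]] res mm
 [[-0.3 -0.6]
 [ 0.1 -0. ]
 [ 0.5  0.4]
 [-0.2  0.2]] scale 0.993307566052218 deg 74.68140215361841
hole 226.96 217.94 [0.4942 0.1021 0.085 ] dia px 6.47
hole 242.67 223.06 [0.4835 0.0617 0.085 ] dia px 5.48
hole 258.47 228.32 [0.4726 0.0213 0.085 ] dia px 4.21
hole 274.34 233.46 [ 0.4621 -0.0191  0.085 ] dia px 2.91
fit
 [[ 0.4943  0.1024]
 [ 0.4835  0.0618]
 [ 0.4727  0.0212]
 [ 0.462  -0.0194]] res mm
 [[-0.1 -0.3]
 [ 0.  -0.1]
 [-0.1  0.1]
 [ 0.1  0.3]] scale 0.9953538003419811 deg 75.14720418104933
```

```bash
python3 -m inch '[[0.009,0.053,-0.01,0,0,0,1],[0.009,0.053,-0.01,0,0,0,1],[0.009,0.053,-0.01,0,0,0,1],[0.009,0.053,-0.01,0,0,0,1],[0.009,0.053,-0.01,0,0,0,1],[0.009,0.053,-0.01,0,0,0,1],[0,0,0,0,0,0,1],[0,0,0,0,0,0,1],[0,0,0,0,0,0,1]]'
cat > ht.py <<'E'
from g import *
s,f=wrist("w2");print(s["eef_pos"])
P=np.stack([world(f,u,v) for v in range(384) for u in range(512)]).reshape(384,512,3)
V,U=np.mgrid[:384,:512]
m=(f["range_z"]>0)&(abs(P[...,2]-.14)<.006)&(np.hypot(P[...,0]-.5305,P[...,1]-.267)<.025)
q=P[m];pts=np.argwhere(m)[:,::-1].astype(np.float32);(c,r)=cv2.minEnclosingCircle(pts)
print("top z",np.median(q[:,2]),"centre px",c,r,"centroid",pts.mean(0),"world",world(f,*c,np.median(q[:,2])),"3d mid",(q.min(0)+q.max(0))/2, q.max(0)-q.min(0))
E
python3 ht.py
```

```text
t: 2.85
eef_pos: [0.5303, 0.2639, 0.278]
orientation: [0.0, 0.979, 0.203, 0.0]
ft_force: [-0.5, -0.3, -0.1]
grip_width: 0.095
grip_force: 0.0
[0.53031455 0.26389564 0.27796191]
top z 0.1396949454953134 centre px (251.98265075683594, 177.61671447753906) 13.233826637268066 centroid [251.8421  177.76128] world [0.53015634 0.26690667 0.13969495] 3d mid [0.52913098 0.26665605 0.13800576] [0.02423082 0.02476796 0.00754705]
```

View pics/w2.png

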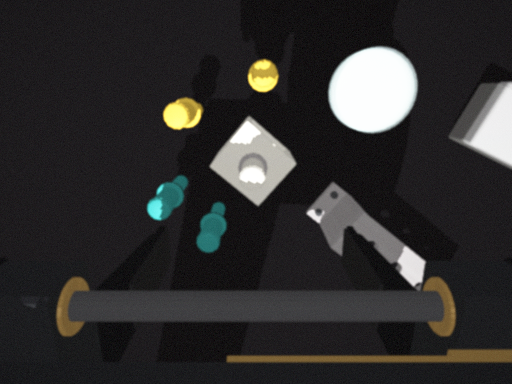

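```bash
python3 -m inch '[[0,0.004,-0.05,0,0,0,1],[0,0,-0.05,0,0,0,1],[0,0,-0.05,0,0,0,1],[0,0,-0.05,0,0,0,1],[0,0,-0.02,0,0,0,1],[0,0,-0.018,0,0,0,1],[0,0,0,0,0,0,1],[0,0,0,0,0,0,1],[0,0,0,0,0,0,1]]'
```

```text
t: 3.8
eef_pos: [0.5307, 0.2685, 0.1004]
orientation: [-0.0, 0.979, 0.204, 0.001]
ft_force: [-0.6, 0.4, 0.4]
grip_width: 0.0955
grip_force: 0.0
```

```bash
python3 -m inch '[[0,-0.002,0,0,0,0,0.2],[0,0,0,0,0,0,-0.3],[0,0,0,0,0,0,-1],[0,0,0,0,0,0,-1],[0,0,0,0,0,0,-1],[0,0,0,0,0,0,-1],[0,0,0,0,0,0,-1],[0,0,0,0,0,0,-1],[0,0,0,0,0,0,-1],[0,0,0,0,0,0,-1]]' 25
```

```text
t: 4.8
eef_pos: [0.5301, 0.267, 0.0992]
orientation: [0.0, 0.979, 0.204, 0.0]
ft_force: [0.2, -0.2, -0.3]
grip_width: 0.0235
grip_force: 25.0
```

```bash
python3 -m inch '[[0,0,0.015,0,0,0,-1],[0,0,0.03,0,0,0,-1],[0,0,0.04,0,0,0,-1],[0,0,0.04,0,0,0,-1],[0,0,0.02,0,0,0,-1],[0,0,0,0,0,0,-1],[0,0,0,0,0,0,-1],[0,0,0,0,0,0,-1]]'
python3 - <<'E'
from h import *
s,f=wrist("w3");print(s["eef_pos"],s["ft_force"],s["torque"])
cv2.imwrite("pics/w3c.png",cv2.resize(f["img"][150:270,190:330],None,fx=5,fy=5,interpolation=cv2.INTER_CUBIC))
E
```

```text
t: 5.6
eef_pos: [0.5296, 0.2668, 0.2069]
orientation: [0.0, 0.979, 0.204, -0.001]
ft_force: [0.6, 0.7, -1.1]
grip_width: 0.0239
grip_force: 25.0
[0.52960951 0.26678669 0.20685733] [ 0.59875995  0.67589671 -1.12663417] [-0.00935892  0.04889465 -0.06556922]
```

View pics/w3c.png

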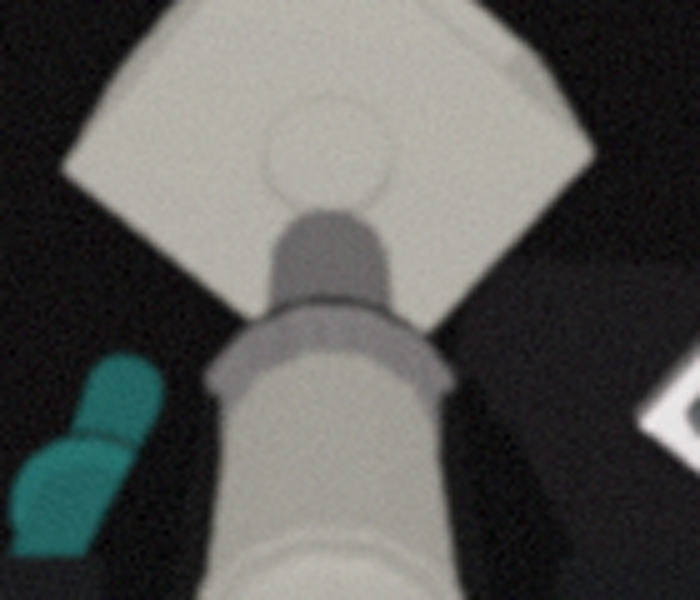

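The crop shows the pestle held, shaft end arc at full-image (256,192). Shaft width is about 23 px.

```bash
cat > t.py <<'E'
from g import *
def tip(name,eef,q,zt,rad):
    f=pickle.load(open(name+".pkl","rb"));g=cv2.GaussianBlur(cv2.cvtColor(f["img"],cv2.COLOR_BGR2GRAY),(3,3),0).astype(float)
    R=Ro.from_quat(q,scalar_first=True).as_matrix();return f,g,R
E
python3 - <<'E'
from h import *
f=pickle.load(open("w3.pkl","rb"));g=cv2.GaussianBlur(cv2.cvtColor(f["img"],cv2.COLOR_BGR2GRAY),(3,3),0).astype(float)
for v in (198,200,202,204,206):
    r=g[v,236:278];d=np.diff(r);a=np.argmin(d[:20]);b=20+np.argmax(d[20:])
    sub=lambda k:k+.5+236+ (d[k-1:k+2]@[-1,0,1])/d[k-1:k+2].sum()
    print(v,round(sub(a),2),round(sub(b),2),"w",round(sub(b)-sub(a),2),"c",(sub(a)+sub(b))/2,"rz",f["range_z"][v,256])
c=g[180:200,256]+g[180:200,255];d=np.diff(c);k=np.argmin(d);vt=180+k+.5+(d[k-1:k+2]@[-1,0,1])/d[k-1:k+2].sum();print("tip row",vt)
R=f["rotation"]@np.array(f["T_tool_cam"])[:3,:3].T
p0=np.array([.52961,.26679,.20686])
for z in(.1327,.134): print((R.T@(world(f,255.7,vt,z)-p0)).round(4))
E
```

```text
198 244.6 265.58 w 20.98 c 255.0874811463047 rz 0.23832986
200 244.31 266.58 w 22.26 c 255.44586894586894 rz 0.2333725
202 243.68 267.34 w 23.66 c 255.50736215538848 rz 0.23018257
204 243.57 267.47 w 23.9 c 255.5169491525424 rz 0.22516295
206 243.48 267.52 w 24.03 c 255.49971264367815 rz 0.22090055
tip row 191.50884955752213
[0.0066 0.0005 0.0741]
[0.007  0.0005 0.0728]
```

```bash
python3 -m inch '[[-0.0164,-0.047,0,0,0,0,-1],[-0.0164,-0.047,0,0,0,0,-1],[-0.0164,-0.047,0,0,0,0,-1],[-0.0164,-0.047,0,0,0,0,-1],[-0.0164,-0.047,0,0,0,0,-1],[0,0,-0.015,0,0,0,-1],[0,0,-0.012,0,0,0,-1],[0,0,-0.009,0,0,0,-1],[0,0,0,0,0,0,-1],[0,0,0,0,0,0,-1],[0,0,0,0,0,0,-1]]'
python3 - <<'E'
from h import *
s,f=wrist("w4");print(s["eef_pos"],s["ft_force"],s["torque"])
cv2.imwrite("pics/w4c.png",cv2.resize(f["img"][120:240,180:340],None,fx=5,fy=5,interpolation=cv2.INTER_CUBIC))
E
```

```text
t: 6.75
eef_pos: [0.4688, 0.0913, 0.181]
orientation: [0.0, 0.979, 0.204, 0.0]
ft_force: [-0.2, 0.5, -2.3]
grip_width: 0.0237
grip_force: 25.0
[0.46881988 0.09125909 0.18097163] [-0.22444519  0.46454373 -2.27715733] [0.00660466 0.05067121 0.01959764]
```

View pics/w4c.png

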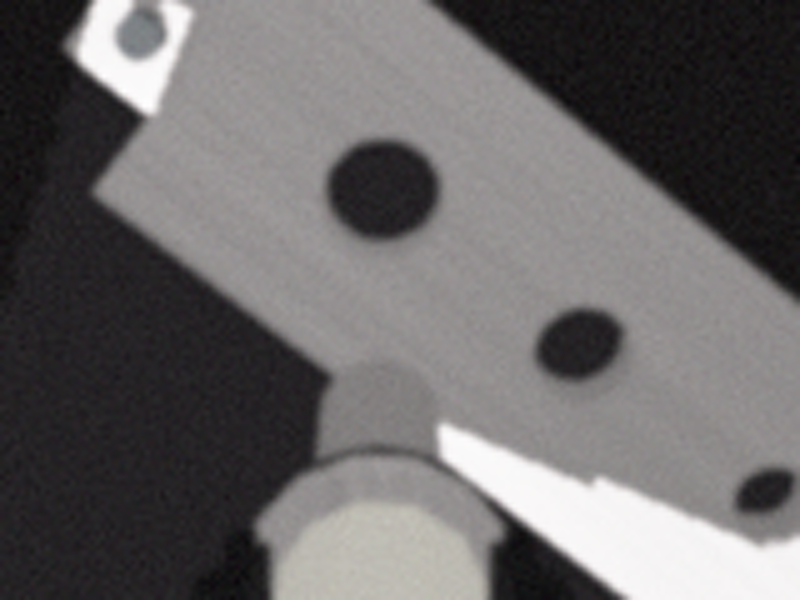

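Hole0 at full-image (256.6,158), hole1 at (295.8,189), tip arc at (255.5,192).

Run:
```python
from g import *
f=pickle.load(open("w4.pkl","rb"));H=holes(f,[(256.6,158),(295.8,188.8)],r=15)
print("pitch",np.linalg.norm(H[0]-H[1]))
R=f["rotation"]@np.array(f["T_tool_cam"])[:3,:3].T;p0=np.array([.46882,.09126,.18097])
t=p0+R@np.array([-.002,.0005,.0741]);print("tip",t)
for h in H: d=h-t;print("move mm",(d*1000).round(2),"rows",(d/.75).round(4),"tool",(R.T@d*1000).round(1))
```

```text
hole 256.13 157.53 [0.4951 0.1018 0.085 ] dia px 20.82
hole 295.4 188.5 [0.4845 0.0621 0.085 ] dia px 15.41
pitch 0.0410959714935438
tip [0.46719945 0.08999693 0.10686981]
move mm [ 27.92  11.77 -21.87] rows [ 0.0372  0.0157 -0.0292] tool [30.3  0.4 21.9]
move mm [ 17.3  -27.93 -21.87] rows [ 0.0231 -0.0372 -0.0292] tool [ 4.7 32.5 21.9]
```

```bash
python3 -m inch '[[0.0186,0.0078,0,0,0,0,-1],[0.0186,0.0079,0,0,0,0,-1],[0,0,-0.012,0,0,0,-1],[0,0,-0.01,0,0,0,-1],[0,0,0,0,0,0,-1],[0,0,0,0,0,0,-1],[0,0,0,0,0,0,-1]]'
python3 -m inch '[[0,0,-0.0015,0,0,0,-1],[0,0,-0.0015,0,0,0,-1],[0,0,0,0,0,0,-1]]'
```

```text
t: 7.5
eef_pos: [0.4964, 0.1024, 0.1646]
orientation: [0.0, 0.979, 0.204, 0.0]
ft_force: [0.5, -0.9, -1.8]
grip_width: 0.0237
grip_force: 25.0
t: 7.8
eef_pos: [0.4964, 0.1025, 0.1621]
orientation: [0.0, 0.979, 0.204, -0.0]
ft_force: [-0.7, -0.5, -1.6]
grip_width: 0.0236
grip_force: 25.0
```

```bash
python3 -c "
from h import *
s=ctrl.get_state();print(s['eef_pos'],s['ft_force'],s['torque'])"
```

```text
[0.49643887 0.10247301 0.16211406] [-0.66950177 -0.48885046 -1.60856023] [-0.00166093 -0.04188753 -0.01451615]
```

```bash
python3 -m inch '[[0,0,-0.0014,0,0,0,-1],[0,0,-0.0013,0,0,0,-1],[0,0,0,0,0,0,-1]]'
python3 -m inch '[[0,0,-0.0013,0,0,0,-1],[0,0,0,0,0,0,-1]]'
```

```text
t: 8.1
eef_pos: [0.4965, 0.1025, 0.16]
orientation: [0.0, 0.979, 0.204, -0.0]
ft_force: [0.7, -0.5, -2.3]
grip_width: 0.0235
grip_force: 25.0
t: 8.3
eef_pos: [0.4965, 0.1025, 0.1591]
orientation: [0.0, 0.979, 0.204, -0.0]
ft_force: [1.2, -0.9, -1.7]
grip_width: 0.0236
grip_force: 25.0
```

```bash
python3 -m inch '[[0,0,-0.0013,0,0,0,-1],[0,0,0,0,0,0,-1]]'
```

```text
t: 8.5
eef_pos: [0.4965, 0.1025, 0.1582]
orientation: [0.0, 0.979, 0.204, 0.0]
ft_force: [-1.2, 0.2, 0.4]
grip_width: 0.0235
grip_force: 25.0
```

```bash
python3 -m inch '[[0,0,-0.001,0,0,0,-1],[0,0,0,0,0,0,-1]]'
```

```text
t: 8.7
eef_pos: [0.4962, 0.1024, 0.1573]
orientation: [0.0, 0.979, 0.204, -0.0]
ft_force: [-1.4, -0.6, -1.2]
grip_width: 0.0237
grip_force: 25.0
```

```bash
python3 -m inch '[[-0.0004,0,-0.0013,0,0,0,-1],[0,0,0,0,0,0,-1]]'
python3 -m inch '[[0,0,-0.0013,0,0,0,-1],[0,0,0,0,0,0,-1]]'
```

```text
t: 8.9
eef_pos: [0.496, 0.1025, 0.1563]
orientation: [0.0, 0.979, 0.204, -0.0]
ft_force: [-0.6, -0.5, -0.8]
grip_width: 0.0237
grip_force: 25.0
t: 9.1
eef_pos: [0.4961, 0.1025, 0.1553]
orientation: [0.0, 0.979, 0.204, -0.0]
ft_force: [-1.6, -1.2, -1.6]
grip_width: 0.0234
grip_force: 25.0
```

```bash
python3 -m inch '[[0,0,-0.003,0,0,0,-1],[0,0,-0.003,0,0,0,-1],[0,0,0,0,0,0,-1]]'
python3 -m inch '[[0,0,-0.004,0,0,0,-1],[0,0,-0.004,0,0,0,-1],[0,0,-0.004,0,0,0,-1],[0,0,0,0,0,0,-1],[0,0,0,0,0,0,-1]]'
```

```text
t: 9.4
eef_pos: [0.4961, 0.1025, 0.1506]
orientation: [0.0, 0.979, 0.204, -0.0]
ft_force: [-1.9, -0.9, -1.8]
grip_width: 0.0232
grip_force: 25.0
t: 9.9
eef_pos: [0.4961, 0.1025, 0.1417]
orientation: [-0.0, 0.979, 0.204, -0.0]
ft_force: [-1.9, 0.2, -2.9]
grip_width: 0.0236
grip_force: 25.0
```

Hole0 lets it in: 17 mm deep with no resistance. Back up and over to hole1.

```bash
python3 -m inch '[[0,0,0.01,0,0,0,-1],[0,0,0.012,0,0,0,-1],[0,0,0.012,0,0,0,-1],[0,0,0,0,0,0,-1],[-0.0075,-0.027,0,0,0,0,-1],[-0.0075,-0.027,0,0,0,0,-1],[0,0,-0.003,0,0,0,-1],[0,0,-0.003,0,0,0,-1],[0,0,0,0,0,0,-1],[0,0,0,0,0,0,-1]]'
python3 -m inch '[[0,0,-0.0013,0,0,0,-1],[0,0,0,0,0,0,-1]]'
```

```text
t: 10.9
eef_pos: [0.4851, 0.0625, 0.1629]
orientation: [0.0, 0.979, 0.204, -0.0]
ft_force: [-0.2, 0.1, -2.1]
grip_width: 0.0237
grip_force: 25.0
t: 11.1
eef_pos: [0.485, 0.0623, 0.1619]
orientation: [0.0, 0.979, 0.204, -0.0]
ft_force: [-0.1, -0.7, -0.6]
grip_width: 0.0234
grip_force: 25.0
```

```bash
python3 -m inch '[[0,-0.0005,-0.001,0,0,0,-1],[0,0,-0.001,0,0,0,-1],[0,0,0,0,0,0,-1]]'
python3 -m inch '[[0,0,-0.001,0,0,0,-1],[0,0,0,0,0,0,-1]]'
```

```text
t: 11.4
eef_pos: [0.4849, 0.0616, 0.1604]
orientation: [0.0, 0.979, 0.204, -0.0]
ft_force: [0.8, 0.6, -0.8]
grip_width: 0.0239
grip_force: 25.0
t: 11.6
eef_pos: [0.4849, 0.0616, 0.1597]
orientation: [0.0, 0.979, 0.204, -0.0]
ft_force: [0.1, -0.8, -1.7]
grip_width: 0.0237
grip_force: 25.0
```

```bash
python3 -m inch '[[0,0,-0.0008,0,0,0,-1],[0,0,0,0,0,0,-1]]'
```

```text
t: 11.8
eef_pos: [0.485, 0.0616, 0.1592]
orientation: [0.0, 0.979, 0.204, 0.0]
ft_force: [0.1, -0.0, -0.7]
grip_width: 0.0236
grip_force: 25.0
```

```bash
python3 -m inch '[[0,0,-0.0008,0,0,0,-1],[0,0,0,0,0,0,-1]]'
```

```text
t: 12.0
eef_pos: [0.4851, 0.0616, 0.1588]
orientation: [0.0, 0.979, 0.204, 0.0]
ft_force: [-0.5, 0.4, 4.3]
grip_width: 0.0236
grip_force: 25.0
```

```bash
python3 -m inch '[[0,0,-0.0005,0,0,0,-1],[0,0,0,0,0,0,-1]]'
```

```text
t: 12.2
eef_pos: [0.4852, 0.0616, 0.1587]
orientation: [0.0, 0.979, 0.204, 0.0]
ft_force: [-2.1, 0.8, 7.8]
grip_width: 0.0232
grip_force: 25.0
```

Hole1 stops it at the mouth with about 9 N, and the shaft's image width (about 18 mm) agrees. Back to hole0.

```bash
python3 -m inch '[[0,0,0.005,0,0,0,-1],[0,0,0.006,0,0,0,-1],[0,0,0,0,0,0,-1],[0.0072,0.0272,0,0,0,0,-1],[0.0072,0.0272,0,0,0,0,-1],[0,0,-0.003,0,0,0,-1],[0,0,-0.002,0,0,0,-1],[0,0,0,0,0,0,-1],[0,0,0,0,0,0,-1]]'
```

```text
t: 13.1
eef_pos: [0.4956, 0.1019, 0.1626]
orientation: [0.0, 0.979, 0.204, -0.0]
ft_force: [0.6, -0.5, -1.3]
grip_width: 0.0236
grip_force: 25.0
```

```bash
python3 -m inch '[[0.0003,0.0007,-0.0015,0,0,0,-1],[0,0,-0.0015,0,0,0,-1],[0,0,-0.001,0,0,0,-1],[0,0,0,0,0,0,-1]]'
python3 -m inch '[[0,0,-0.0013,0,0,0,-1],[0,0,0,0,0,0,-1]]'
```

```text
t: 13.5
eef_pos: [0.4959, 0.1029, 0.1596]
orientation: [0.0, 0.979, 0.204, -0.0]
ft_force: [0.3, -0.4, -1.3]
grip_width: 0.0234
grip_force: 25.0
t: 13.7
eef_pos: [0.496, 0.103, 0.1586]
orientation: [0.0, 0.979, 0.204, -0.0]
ft_force: [0.2, -0.1, -1.4]
grip_width: 0.0235
grip_force: 25.0
```

```bash
python3 -m inch '[[0,0,-0.0013,0,0,0,-1],[0,0,0,0,0,0,-1]]';python3 -m inch '[[0,0,-0.0013,0,0,0,-1],[0,0,0,0,0,0,-1]]'
```

```text
t: 13.9
eef_pos: [0.4958, 0.1029, 0.1576]
orientation: [0.0, 0.979, 0.204, -0.0]
ft_force: [0.1, -0.5, -2.4]
grip_width: 0.0237
grip_force: 25.0
t: 14.1
eef_pos: [0.4958, 0.1029, 0.1566]
orientation: [0.0, 0.979, 0.204, -0.0]
ft_force: [-0.5, -0.1, -0.7]
grip_width: 0.0236
grip_force: 25.0
```

```bash
python3 -m inch '[[0,0,-0.004,0,0,0,-1],[0,0,-0.006,0,0,0,-1],[0,0,-0.006,0,0,0,-1],[0,0,-0.006,0,0,0,-1],[0,0,-0.006,0,0,0,-1],[0,0,0,0,0,0,-1],[0,0,0,0,0,0,-1]]'
```

```text
t: 14.8
eef_pos: [0.4958, 0.1029, 0.1354]
orientation: [0.0, 0.979, 0.204, -0.0]
ft_force: [-1.8, -3.7, -3.6]
grip_width: 0.0238
grip_force: 25.0
```

```bash
python3 -m inch '[[0,0,-0.006,0,0,0,-1],[0,0,-0.006,0,0,0,-1],[0,0,-0.006,0,0,0,-1],[0,0,-0.006,0,0,0,-1],[0,0,-0.006,0,0,0,-1],[0,0,-0.006,0,0,0,-1],[0,0,-0.004,0,0,0,-1],[0,0,0,0,0,0,-1],[0,0,0,0,0,0,-1]]'
```

```text
t: 15.7
eef_pos: [0.4956, 0.1028, 0.1054]
orientation: [0.0, 0.979, 0.204, -0.001]
ft_force: [-2.8, -4.2, -5.7]
grip_width: 0.0237
grip_force: 25.0
```

```bash
python3 -m inch '[[-0.0004,-0.0007,-0.002,0,0,0,-1],[0,0,-0.002,0,0,0,-1],[0,0,-0.0013,0,0,0,-1],[0,0,0,0,0,0,-1],[0,0,0,0,0,0,-1]]'
```

```text
t: 16.2
eef_pos: [0.4956, 0.1025, 0.1016]
orientation: [-0.0, 0.979, 0.204, -0.0]
ft_force: [-1.7, -1.5, -3.1]
grip_width: 0.0235
grip_force: 25.0
```

```bash
python3 -m inch '[[0,0,-0.001,0,0,0,-1],[0,0,-0.0008,0,0,0,-1],[0,0,0,0,0,0,-1]]'
```

```text
t: 16.5
eef_pos: [0.4956, 0.1025, 0.1004]
orientation: [0.0, 0.979, 0.204, -0.0]
ft_force: [-3.5, -1.4, -1.2]
grip_width: 0.0237
grip_force: 25.0
```

```bash
python3 -m inch '[[-0.0003,0,-0.0008,0,0,0,-1],[0,0,0,0,0,0,-1]]'; python3 -m inch '[[0,0,-0.0005,0,0,0,-1],[0,0,0,0,0,0,-1]]'
```

```text
t: 16.7
eef_pos: [0.4956, 0.1025, 0.0998]
orientation: [0.0, 0.979, 0.204, 0.0]
ft_force: [-1.5, -1.7, -0.3]
grip_width: 0.024
grip_force: 25.0
t: 16.9
eef_pos: [0.4956, 0.1025, 0.0995]
orientation: [0.0, 0.979, 0.204, 0.0]
ft_force: [-1.2, -0.5, -0.8]
grip_width: 0.0236
grip_force: 25.0
```

```bash
python3 -m inch '[[0,0,-0.0005,0,0,0,-1],[0,0,0,0,0,0,-1]]'
```

```text
t: 17.1
eef_pos: [0.4956, 0.1024, 0.0991]
orientation: [0.0, 0.979, 0.204, 0.0]
ft_force: [-1.8, -1.3, 1.4]
grip_width: 0.0237
grip_force: 25.0
```

```bash
python3 -m inch '[[0,0,-0.0005,0,0,0,-1],[0,0,0,0,0,0,-1]]'
```

```text
t: 17.3
eef_pos: [0.4956, 0.1025, 0.099]
orientation: [0.0, 0.979, 0.204, 0.0]
ft_force: [-2.1, -2.1, 4.0]
grip_width: 0.0235
grip_force: 25.0
```

The collar is seated: z stopped at 0.099 with about 6 N. Release, then rise straight up.

```bash
python3 -m inch '[[0,0,0.0004,0,0,0,-0.4],[0,0,0,0,0,0,-0.3],[0,0,0,0,0,0,0],[0,0,0,0,0,0,0.3],[0,0,0,0,0,0,0.3],[0,0,0,0,0,0,0.3],[0,0,0,0,0,0,0.3],[0,0,0,0,0,0,0.3]]' 5
python3 -m inch '[[0,0,0.01,0,0,0,0.3],[0,0,0.03,0,0,0,0.3],[0,0,0.04,0,0,0,0.3],[0,0,0.04,0,0,0,0.3],[0,0,0.04,0,0,0,0.3],[0,0,0.04,0,0,0,0.3],[0,0,0.02,0,0,0,0.3],[0,0,0,0,0,0,0.3],[0,0,0,0,0,0,0.3]]'
python3 - <<'E'
from h import *
s,f=wrist("w5");t=viewer.grab_frame("scene")
a=cv2.resize(f["img"][100:290,130:390],(400,292));b=cv2.resize(t["img"][120:260,200:440],None,fx=1.667,fy=1.667,interpolation=cv2.INTER_CUBIC)[:, :400]
cv2.imwrite("pics/end.png",np.vstack([a,b]))
P=np.stack([world(f,u,v) for v in range(384) for u in range(512)])
m=(np.hypot(P[:,0]-.495,P[:,1]-.102)<.03)&(P[:,2]>.12)&(P[:,2]<.16);q=P[m];print(np.median(q[:,2]),(q.min(0)+q.max(0))/2)
E
```

```text
t: 18.1
eef_pos: [0.4955, 0.1024, 0.099]
orientation: [0.0, 0.979, 0.204, 0.0]
ft_force: [-0.3, -0.9, 0.3]
grip_width: 0.0615
grip_force: 0.0
t: 19.0
eef_pos: [0.4952, 0.1024, 0.2638]
orientation: [0.0, 0.979, 0.204, -0.0]
ft_force: [-0.3, -0.3, 0.1]
grip_width: 0.0618
grip_force: 0.0
0.13948441344894308 [0.49447505 0.10156008 0.13088991]
```

View pics/end.png

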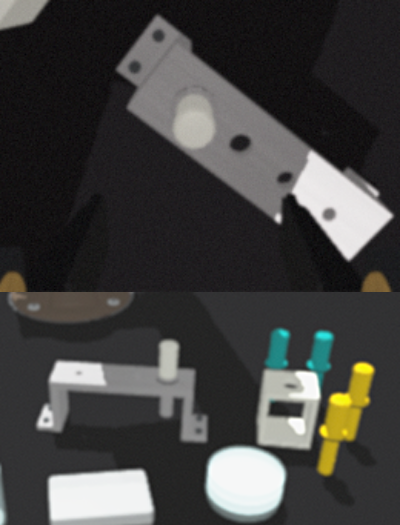

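The pestle stands upright in hole0 (wrist crop (193,120), scene crop (168,370)) with its collar on the plate and its top at 0.1395 m. The holder is empty and everything else is undisturbed.

```bash
python3 -c "
from rig import ctrl
print(ctrl.finish_job())"
```

```text
the job is handed in; nothing more can be done
None
```

The 19 mm hole let the pestle in and the 16 mm hole stopped it at about 9 N, so it is the 18 mm pestle; it now hangs upright in the 19 mm hole with its collar on the plate, released, and the job is handed in.

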